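# Raise the document camera's mast and hold it

## Task

Free and raise the document camera on the medicine-store desk: slide the guard panel straight up out of the slots of the camera stand and lower it on edge all the way into the empty narrow rack before letting go of it. Then squeeze the button in the camera's handle and, keeping it squeezed, pull the handle up past its first stop to its second stop, and finish still holding it up there, because a colleague will tighten the mast clamp and nothing else keeps it from sinking. Leave the carton, the jar and the flask where they stand.

Things in the scene. Friction and masses are not known exactly. Their poses are not given: they have to be found in the camera images.
- stand: Grey camera stand, fixed; place and yaw vary. Origin: desk level, on the mast axis; x across its thin side, y along its wide side. Housing 90 (x) x 190 (y) x 100 mm high. On it at y = -80 and +80 stand two cheeks, z 100 to 215 mm, free between y = -71 and +71. Each has an upright slot 12 mm wide (x), open at the top, closed below by a sill at z = 178. A flat dark mat lies at its -x side.
- handle: Grey head of the mast, rises along z; axes as the stand's. Origin on the mast axis, at z = 100 mm when down. A camera arm (top 13 mm above the origin) reaches 115 mm to -x, to a black pod. On a neck above it is the grip bar: 104 (y) x 24 (x) x 22 mm high, centre 56 mm above the origin, button in its +x side. All that rises weighs about 0.5 kg and sinks about 30 mm if let go at the top.
- grip (a point): Centre of the grip bar, at stand z = 156 mm with the mast down and 256 mm at the second stop.
- squeeze (a joint): Black button in the middle of the grip bar's +x side, 40 (y) x 14 mm high, 7.5 mm proud; 0 = out, 0.006 m = fully in. Spring: 2 N to start, 8 N fully in. Squeeze it between two fingers closing across the bar (along x). Unless it is about 4 mm in, a catch blocks the mast from rising past home and past the first stop.
- mast_top (a joint): Inner mast section in the outer one, m: 0 = down, 0.05 = fully drawn (end of travel). It is the looser and draws first: fully drawn is the first stop of the handle, 50 mm up. Friction about 0.5 N.
- mast_low (a joint): Outer mast section in the housing, m: 0 = down, 0.05 = fully drawn (hard end). With both fully drawn the handle is at its second stop, 100 mm above home. Friction about 1 N.
- panel: Loose flat guard panel, white plastic, 8 mm thick (x), 160 mm wide (y), 100 mm tall (z), about 0.15 kg. Origin: middle of its lower edge. Starts upright in the stand's slots, axes as the stand's, lower edge on the sills just above the grip bar, 2 mm play either side, its top 63 mm above the cheeks (z = 278 mm).
- rack: Dark metal narrow open-topped rack, fixed; place and yaw vary. Outside 44 (x) x 192 (y) x 64 mm high, walls and floor 4 mm (inside 36 x 184 mm). Origin: centre of its underside. Empty at the start; the panel stands in it on its lower edge and may lean on a wall.
- carton: Bystander: paper carton with a band, 55 x 95 x 50 mm, origin at the centre of its underside.
- bottle: Bystander: small amber jar, 52 mm across, 85 mm tall, origin at the centre of its underside.
- flask: Bystander: white bottle, 60 mm across, 120 mm tall, origin at the centre of its underside.
Not all that is in view belongs to the job. Several things have the shape of the panel; the one meant has the colours described above. Of the things that look like the rack, take the one that is farthest from the robot's base at the start.

How it is judged (in metres and radians):
On the way, in this order (a step that is already met when the one before it is completed fails the run):
1. the panel is lifted out of the slots in the fingers, upright, mast still down (z of panel in the frame of stand above 0.216 m and contact force between the fingers and panel above 0.3 N and angle between panel's own z axis and vertical below 0.35 rad and value of joint mast_top below 0.008 m), for 0.05 s.
2. the panel is lowered into the rack while still held (z of panel in the frame of rack below 0.025 m and horizontal distance between panel and rack below 0.025 m and angle between the y axis of panel and the y axis of rack, either way round below 0.25 rad and contact force between the fingers and panel above 0.3 N), for 0.05 s.
3. the button is squeezed in with the mast still down (value of joint squeeze above 0.0038 m and value of joint each of mast_top, mast_low below 0.008 m and contact force between the fingers and handle above 1 N), for 0.05 s.
At the end, for the whole second after the job is handed in: Both mast sections are drawn to within 5 mm of their ends (handle at its second stop) and kept there, still, by the fingers on the handle; the panel stands at rest on edge in the rack (lower edge on the rack's floor, centred within 25 mm, leaning less than 35 degrees), untouched by the arm (value of joint each of mast_top, mast_low above 0.045 m and contact force between the fingers and handle above 1 N and linear speed of each of handle, panel below 0.02 m/s and z of panel in the frame of rack below 0.02 m and horizontal distance between panel and rack below 0.025 m and angle between panel's own z axis and vertical below 0.6 rad and contact force between the arm and panel below 0.1 N); the arm keeps its last pose, push and grip.
It fails at once if a bystander was shifted by more than 30 mm (distance of any of carton, bottle, flask from where it was at the start of the episode above 0.03 m).
It also fails if it takes over 58 s, if anything falls off the work surface, if the arm or the gripper's body presses on something with over 40 N, if the wrist force passes 120 N, or if a joint passes its speed limit or range.

## Robot

A 7-joint arm with a two-finger parallel gripper is mounted at the origin on the work surface. World frame = base frame: x ahead of the robot, y to its left, z up, the work surface at z = 0. Lengths are in mm, angles in rad, forces in N, time in s.
With the tool pointing down it reaches from about 400 to 850 mm from the base axis. Payload 10.4 kg.
Tool frame: the origin (TCP) lies on the mounting face of the last link; the fingertips stand 182 mm ahead of it and the grasp point (between the pads) lies 164 mm ahead of it; z points along the fingers, y is the direction in which the jaws open and shut (so a half turn about z gives the same grasp; the last joint's range is limited). The gripper opens to 87 mm and grips with 3 to 60 N. Pads are 19 mm wide; open, the fingers measure 117 mm over their backs; the gripper's body (75 mm by 190 mm) begins 51 mm behind the grasp point.
Start: joints at [-1.351, 0.332, -0.065, 1.46, 0.022, 1.35, -0.088], TCP at [150.248, 606.678, 404.776] pointing down, gripper open.
Joint ranges: [-2.6, 2.6], [-0.5, 2.12], [-1.47, 1.34], [0.16, 2.42], [-1.27, 4.41], [0.06, 2.06], [-2.6, 2.6]. Speed limits (rad/s): [2.22, 2.22, 2.79, 2.79, 3.14, 3.14, 3.14].

## Interface

Orientations are given as a unit quaternion [x, y, z, w].
In Python, from bench import bot gives the robot as it stands.
- The arm moves only by the shell command python3 -m inch 'ROWS' [FORCE]. ROWS is JSON, a list that holds one entry, the list of rows, each a list of 7 numbers: the turn, a rotation vector about the tool's x, y, z in degrees, then the shift along the tool's x, y, z in mm, then the opening, from 0 (shut) to 1 (fully open). In form: [[[ax, ay, az, x, y, z, fingers], ...]]. A call has 1 to 8 rows; each row shifts and turns the commanded pose from where the row before left it, along the tool's axes as they then stand; what a row does not reach is not made up. A row lasts 1/12 s, in which the tool goes at most 41.7 mm and 7.16 degrees, less where a joint would pass 70% of its speed; a pose out of reach is approached as far as the arm can. A call is refused whole if a number of a shift passes 41.7 or a number of a turn 7.16, either way. A call with a gripper value outside its range is refused whole. The fingers move at their own pace and stop on an object; FORCE is the grip in N (left out, the last holds). Time passes only in rows, so rows that do not move let the fingers close. It gives the time, the measured TCP pose, the force and the opening at its end, in the units of the state.
- bot.read_state(): the state, without advancing time (a new reading comes with each control period).
- bot.read_camera(name): name is "scene" or "top" or "wrist"; returns a dict with "img" (400x640x3 uint8, red, green, blue), "camera_matrix" (3x3 intrinsics, pixels), "position" and "orientation" of the camera in the world. Camera axes: x right, y down, z forward; pixel columns grow to the right and rows downward; lengths in mm; the calibration is good to about 2 mm. A picture is of the moment at which its call begins. There is no depth.
- bot.hand_in(): hands the job in, once; it reports no verdict.
Trained networks look in a picture, given as the dict that the camera call returned (one of the last four; its "shot" number tells which), for a name from the list of things; names that differ only in an ending like _2 or _b are one class to them, and where a whole thing is asked for, a point or a joint stands for the part that bears it (a point fixed in the world has none). Each returns a list of dicts, best first, with "score" (0 to 1); they miss things now and then, are a little off and sometimes report something else, mostly with a low value. They report only what shows in the picture. A call takes as long as a camera call. They do not tell look-alikes from the thing itself.
- bot.boxes_of(label, picture): "location" ([x, y, z] in mm, in the coordinates of the camera as it stood for that picture, good to about 4 mm: the middle of the surface that is visible of it).
- bot.regions_of(label, picture): "pixels" (400x640 bool, what is visible of it).
- bot.tip_of(label, picture): "location" ([x, y, z] in mm, in the coordinates of the camera as it stood for that picture, good to about 4 mm: a listed point, or the origin of a listed thing).
The state is a dict: "time": time; "joints": joint angles; "dq": joint speeds; "effort": joint torques, N m; "tcp_pos": TCP position; "orientation": TCP orientation; "ft_force": force on the tool from outside, world axes, zero at the start; "moment": the same for the moment, N m; "width": opening from 0.0 (shut) to 1.0 (fully open).
Only numpy, scipy, OpenCV 4.12 (cv2) and the standard library are available. Lean on these libraries where they do the work, as an engineer would, in place of code of your own. Each camera call takes 0.05 s, during which the arm holds its last target.

## Working session

There is one attempt and no reset: what is moved stays moved. The work goes in short steps, Python scripts to look and compute and a shell command to move; the robot and the scene stay as the last step left them, time stands still between calls to the robot, and variables do not carry over. Pictures are saved under pics/ and viewed, and the job is handed in when it is done.

```bash
ls; mkdir -p pics
python3 - <<'E'
from bench import bot
import cv2
print(bot.read_state())
for n in ["scene","top","wrist"]:
    c=bot.read_camera(n); cv2.imwrite(f"pics/{n}0.png",c["img"][:,:,::-1]); print(n,c["camera_matrix"],c["position"],c["orientation"],c["shot"])
E
```

```text
pics
{'time': 0.0, 'joints': array([-1.35057974,  0.33288394, -0.06469215,  1.46089409,  0.02163198,
        1.34992005, -0.08853518]), 'dq': array([ 1.19813769e-03, -5.06448473e-04, -1.81515812e-03, -6.72406220e-05,
        5.80416082e-04,  1.08678808e-03, -1.81190564e-04]), 'effort': array([-2.31500826e-04, -6.23279500e+01,  2.43067770e-02, -3.89893878e+01,
       -6.14180812e-02,  3.99849960e-02,  1.32911555e-04]), 'tcp_pos': array([150.24840161, 606.55105616, 403.96876996]), 'orientation': array([ 1.21117958e-01,  9.92637872e-01, -7.03589534e-04, -3.64557559e-05]), 'ft_force': array([-0.54218898, -0.21295278,  0.01609234]), 'moment': array([-0.00607818, -0.01767653,  0.01778617]), 'width': 1.0010510228813216}
scene [[444.39463703   0.         325.08943905]
 [  0.         444.39463703 203.06547901]
 [  0.           0.           1.        ]] [1151.76672953  -11.46097819 1109.49266236] [ 0.62998859  0.72768465 -0.20672036 -0.17565911] 1
top [[454.18871406   0.         321.30085815]
 [  0.         454.18871406 196.85229436]
 [  0.           0.           1.        ]] [ 415.74693021 -128.32154021 1735.11065102] [ 0.71258773 -0.70070117  0.02669942 -0.02288554] 2
wrist [[284.88111889   0.         317.74838338]
 [  0.         284.88111889 197.38935822]
 [  0.           0.           1.        ]] [ 79.28299413 622.43837321 384.67063325] [0.78045242 0.61059249 0.08227103 0.10631236] 3
```

View pics/scene0.png

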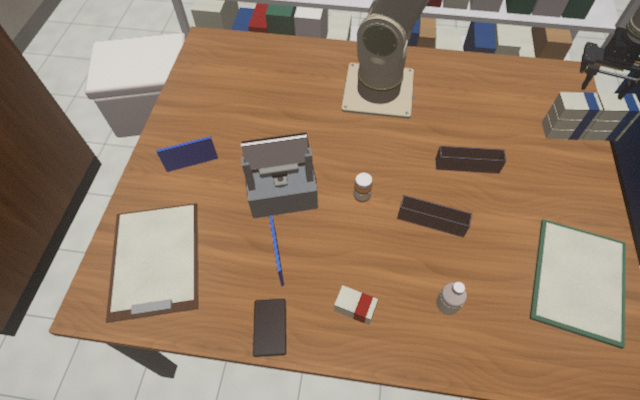

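View pics/top0.png

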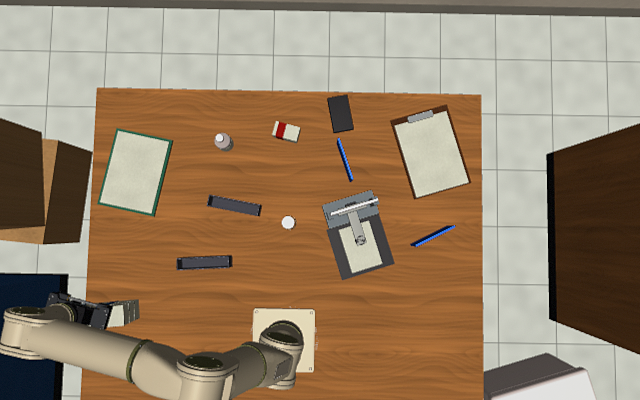

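View pics/wrist0.png

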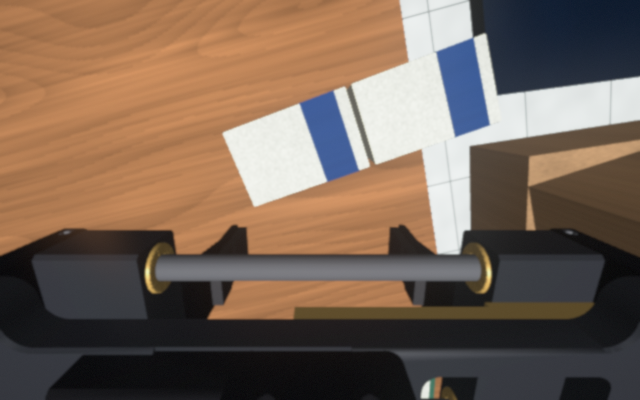

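The scene view shows the stand with the white panel at (280,165), blue decoy panels at (187,153) and (277,250), racks at (470,160) and (434,215), jar (363,187), carton (356,304) and flask (453,297). In the top view the stand is at (355,210), with its mat and pod towards the base. The racks are at (205,262) and (234,205), and the second one is farther from the base.

```bash
cat > h.py <<'E'
import numpy as np, cv2
from bench import bot
from scipy.spatial.transform import Rotation as R
def cam(c): return np.array(c["camera_matrix"]),np.array(c["position"]),R.from_quat(c["orientation"]).as_matrix()
def proj(c,P):
    K,p,M=cam(c); q=(np.atleast_2d(P)-p)@M; u=q@K.T; return u[:,:2]/u[:,2:]
def world(c,loc):
    K,p,M=cam(c); return p+M@np.array(loc)
def ray(c,uv):
    K,p,M=cam(c); d=M@np.linalg.solve(K,[uv[0],uv[1],1.]); return p,d/np.linalg.norm(d)
def atz(c,uv,z):
    p,d=ray(c,uv); return p+d*(z-p[2])/d[2]
def tri(cs,uvs):
    A=np.zeros((3,3));b=np.zeros(3)
    for c,uv in zip(cs,uvs):
        p,d=ray(c,uv);Q=np.eye(3)-np.outer(d,d);A+=Q;b+=Q@p
    return np.linalg.solve(A,b)
def save(c,name,box=None,s=1):
    im=c["img"][:,:,::-1]
    if box: x0,y0,x1,y1=box; im=im[y0:y1,x0:x1]
    cv2.imwrite(f"pics/{name}.png",cv2.resize(im,None,fx=s,fy=s,interpolation=cv2.INTER_CUBIC))
E
python3 - <<'E'
from h import *
import pickle
np.set_printoptions(precision=1,suppress=True)
cs={n:bot.read_camera(n) for n in ["scene","top"]}
pickle.dump(cs,open("c0.pkl","wb"))
for n,c in cs.items():
    for l in ["stand","handle","grip","panel","rack","carton","bottle","flask"]:
        print(n,l,[(round(d["score"],2),world(c,d["location"])) for d in bot.tip_of(l,c)][:4])
save(cs["scene"],"s1",(220,120,500,260),2.8)
save(cs["top"],"t1",(190,170,410,290),3.5)
E
```

```text
scene stand []
scene handle [(0.92, array([ 486.7, -236.1,   98.7]))]
scene grip [(0.75, array([ 489.4, -240.2,  154.6])), (0.58, array([493.6, 190.3,  -2.3]))]
scene panel [(0.85, array([ 484.3, -239.8,  179.4])), (0.7, array([ 398.4, -546.5,   -3.9])), (0.66, array([ 674.1, -219.2,   -2.4])), (0.56, array([ 485.5, -236.5,   98.2]))]
scene rack [(0.95, array([285.4, 300.8,   0.3])), (0.84, array([493.4, 193.4,  -2.2])), (0.42, array([ 492. , -237.5,   -4.5]))]
scene carton [(0.9, array([777.2,   3.5,   0.3]))]
scene bottle [(0.86, array([433.4, -14.3,  -2.5]))]
scene flask [(0.72, array([733.7, 239.9,  -3.9]))]
top stand [(0.83, array([ 487.1, -237.6,    2.1]))]
top handle [(0.79, array([ 485.3, -240.3,  100.4]))]
top grip [(0.6, array([ 488.7, -242.3,  153.7]))]
top panel [(0.78, array([ 672.4, -224.5,    1.4])), (0.52, array([ 491.3, -244.1,  178.3])), (0.49, array([ 397.3, -545.2,    8.7])), (0.21, array([ 486.4, -246.1,  154.2]))]
top rack [(0.96, array([290.9, 295.7,  -4.6])), (0.88, array([502.8, 189. ,   0.6]))]
top carton [(0.94, array([782.9,   0.5,   0.5]))]
top bottle [(0.7, array([436.2, -13.5,   1.3]))]
top flask [(0.77, array([737.9, 237.2,   1.1]))]
```

View pics/s1.png

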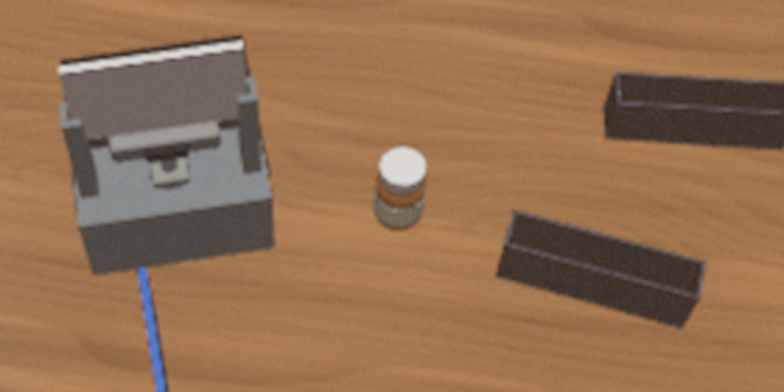

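View pics/t1.png

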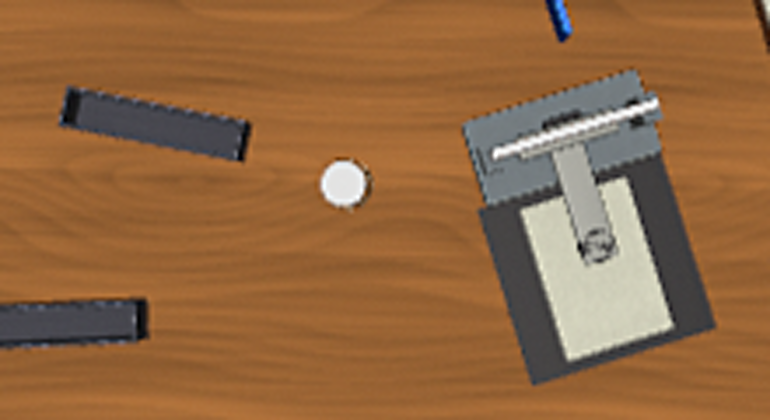

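The panel's white top edge runs from (241,144) to (307,135) in the scene view. In the top view it runs from (378,199) to (331,214). I'll triangulate these and the rim corners of the far rack.

Run:
```python
from h import *
import pickle
from scipy.optimize import minimize
np.set_printoptions(precision=1,suppress=True)
cs=pickle.load(open("c0.pkl","rb")); s,t=cs["scene"],cs["top"]
S=lambda u,v:(u/2.8+220-.5+.5/2.8,v/2.8+120-.5+.5/2.8); T=lambda u,v:(u/3.5+190-.4,v/3.5+170-.4)
a=tri([s,t],[S(60,68),T(658,101)]); b=tri([s,t],[S(243,43),T(493,155)])
print("panel top",a,b,(a+b)/2,np.linalg.norm(a-b),np.degrees(np.arctan2(*(b-a)[:2][::-1])))
# rack rim corners, top: bounding TL,TR,BR,BL
rt=[T(69,87),T(250,121),T(243,161),T(60,125)]
P=np.array([atz(t,q,64) for q in rt]); print("rack rim@64 top",P,P.mean(0))
rs=[S(515,212),S(704,262),S(690,296),S(504,247)]
Q=np.array([atz(s,q,64) for q in rs]); print("scene",Q,Q.mean(0))
for A in(P,Q):
  print([np.linalg.norm(A[i]-A[(i+1)%4]) for i in range(4)],[np.degrees(np.arctan2(*(A[(i+1)%4]-A[i])[:2][::-1])) for i in range(4)])
# stand housing top, z=100
hs=[S(79,217),S(270,200)]; ht=[T(463,124),T(633,69)]
print("stand +x edge top z100", [atz(s,q,100) for q in hs],[atz(t,q,100) for q in ht])
print("tri",tri([s,t],[hs[1],ht[0]]),tri([s,t],[hs[0],ht[1]]))
```

```text
panel top [ 515.2 -313.6  280.3] [ 463.6 -163.7  277.3] [ 489.4 -238.6  278.8] 158.63847771917702 108.99266800532777
rack rim@64 top [[535.  276.3  64. ]
 [502.4  85.   64. ]
 [460.3  91.3  64. ]
 [494.8 284.4  64. ]] [498.1 184.3  64. ]
scene [[463.3 103.9  64. ]
 [495.  288.3  64. ]
 [534.9 274.1  64. ]
 [505.5  95.4  64. ]] [499.7 190.4  64. ]
[np.float64(194.04629090540817), np.float64(42.62652011324737), np.float64(196.19223390908144), np.float64(40.995983406951886)] [np.float64(-99.6728574019813), np.float64(171.56357297173506), np.float64(79.84855875701234), np.float64(-11.377195242030389)]
[np.float64(187.04017402623313), np.float64(42.350083646887136), np.float64(181.08168272720567), np.float64(43.023992311979924)] [np.float64(80.24095622625514), np.float64(-19.50190920780881), np.float64(-99.35787483892972), np.float64(168.63757509507386)]
stand +x edge top z100 [array([ 551.9, -313.7,  100. ]), array([ 506.7, -135.2,  100. ])] [array([ 501.2, -138.8,  100. ]), array([ 561. , -313.4,  100. ])]
tri [ 501.4 -137.5   91.4] [ 559.6 -311.   112.7]
```

```bash
cat >> h.py <<'E'
def goto(target,yaw,n=None):
    """target TCP xyz, yaw of tool y axis (deg), tool down; prints per-row deltas"""
    st=bot.read_state(); p=np.array(st["tcp_pos"]); M=R.from_quat(st["orientation"]).as_matrix()
    ty=np.radians(yaw); y=np.array([np.cos(ty),np.sin(ty),0]); z=np.array([0,0,-1.]); x=np.cross(y,z)
    G=np.column_stack([x,y,z]); rv=np.degrees(R.from_matrix(M.T@G).as_rotvec())
    d=np.array(target)-p; nn=max(np.linalg.norm(d)/40,np.linalg.norm(rv)/7); n=n or int(np.ceil(nn))
    print("t",round(st["time"],2),"tcp",p,"yaw",np.degrees(np.arctan2(M[1,1],M[0,1])),"dworld",d,"turn",rv,"n",n,"w",st["width"],"F",st["ft_force"])
    # per-row with pre-rotation axes
    Rs=R.from_matrix(M); step=R.from_rotvec(np.radians(rv/n))
    for i in range(n):
        print("  row",i,"turn",np.round(rv/n,2),"shift(pre)",np.round(Rs.inv().apply(d/n),1),end=" ")
        Rs=Rs*step; print("(post)",np.round(Rs.inv().apply(d/n),1))
E
python3 - <<'E'
from h import *
np.set_printoptions(precision=2,suppress=True)
st=bot.read_state(); M=R.from_quat(st["orientation"]).as_matrix()
import pickle
c=bot.read_camera("wrist");K,p,C=cam(c)
print("cam in tool: pos",M.T@(p-st["tcp_pos"]),"axes\n",M.T@C)
goto([500,100,440],-10)
E
```

```text
cam in tool: pos [72.69 -1.62 19.38] axes
 [[-0.   -0.96 -0.27]
 [ 1.   -0.   -0.  ]
 [ 0.   -0.27  0.96]]
t 1.1 tcp [150.24 606.67 404.76] yaw 76.08969603736439 dworld [ 349.76 -506.67   35.24] turn [ 0.   -0.   86.09] n 16 w 1.0041423948840187 F [-0.01 -0.24  0.44]
  row 0 turn [ 0.   -0.    5.38] shift(pre) [-28.8 -25.5  -2.2] (post) [-31.1 -22.7  -2.2]
  row 1 turn [ 0.   -0.    5.38] shift(pre) [-31.1 -22.7  -2.2] (post) [-33.1 -19.7  -2.2]
  row 2 turn [ 0.   -0.    5.38] shift(pre) [-33.1 -19.7  -2.2] (post) [-34.8 -16.5  -2.2]
  row 3 turn [ 0.   -0.    5.38] shift(pre) [-34.8 -16.5  -2.2] (post) [-36.2 -13.1  -2.2]
  row 4 turn [ 0.   -0.    5.38] shift(pre) [-36.2 -13.1  -2.2] (post) [-37.2  -9.7  -2.2]
  row 5 turn [ 0.   -0.    5.38] shift(pre) [-37.2  -9.7  -2.2] (post) [-38.   -6.1  -2.2]
  row 6 turn [ 0.   -0.    5.38] shift(pre) [-38.   -6.1  -2.2] (post) [-38.4  -2.6  -2.2]
  row 7 turn [ 0.   -0.    5.38] shift(pre) [-38.4  -2.6  -2.2] (post) [-38.5   1.1  -2.2]
  row 8 turn [ 0.   -0.    5.38] shift(pre) [-38.5   1.1  -2.2] (post) [-38.2   4.7  -2.2]
  row 9 turn [ 0.   -0.    5.38] shift(pre) [-38.2   4.7  -2.2] (post) [-37.6   8.2  -2.2]
  row 10 turn [ 0.   -0.    5.38] shift(pre) [-37.6   8.2  -2.2] (post) [-36.7  11.7  -2.2]
  row 11 turn [ 0.   -0.    5.38] shift(pre) [-36.7  11.7  -2.2] (post) [-35.4  15.1  -2.2]
  row 12 turn [ 0.   -0.    5.38] shift(pre) [-35.4  15.1  -2.2] (post) [-33.8  18.3  -2.2]
  row 13 turn [ 0.   -0.    5.38] shift(pre) [-33.8  18.3  -2.2] (post) [-32.   21.4  -2.2]
  row 14 turn [ 0.   -0.    5.38] shift(pre) [-32.   21.4  -2.2] (post) [-29.8  24.3  -2.2]
  row 15 turn [ 0.   -0.    5.38] shift(pre) [-29.8  24.3  -2.2] (post) [-27.4  27.   -2.2]
```

```bash
python3 -m inch '[[[0,0,5.4,-30,-24,-3.5,1],[0,0,5.4,-32,-21,-3.5,1],[0,0,5.4,-34,-18,-3.5,1],[0,0,5.4,-35,-15,-3.5,1],[0,0,5.4,-37,-11,-3.5,1],[0,0,5.4,-37,-8,-3.5,1],[0,0,5.4,-38,-4,-3.5,1],[0,0,5.4,-38,-1,-3.5,1]]]'; python3 -m inch '[[[0,0,5.4,-38,3,-3.5,1],[0,0,5.4,-38,6,-3.5,1],[0,0,5.4,-37,10,-3.5,1],[0,0,5.4,-36,13,-3.5,1],[0,0,5.4,-34,17,-3.5,1],[0,0,5.4,-33,20,-3.5,1],[0,0,5.4,-31,23,-3.5,1],[0,0,5.4,-28,26,-3.5,1]]]'
python3 - <<'E'
from h import *
np.set_printoptions(precision=2,suppress=True)
goto([500,110,460],-10)
E
```

```text
time: 1.77
tcp_pos: [336.4, 361.5, 433.2]
orientation: [0.48, 0.877, 0.0, -0.0]
ft_force: [-0.1, 0.7, -0.0]
width: 0.995
time: 2.43
tcp_pos: [521.6, 117.1, 461.3]
orientation: [0.769, 0.639, 0.0, 0.0]
ft_force: [0.5, 0.5, 0.3]
width: 1.0
t 2.43 tcp [521.6  117.14 461.31] yaw -10.575238567665256 dworld [-21.6   -7.14  -1.31] turn [ 0.04 -0.04 -0.58] n 1 w 0.999520306437738 F [0.54 0.49 0.26]
  row 0 turn [ 0.04 -0.04 -0.58] shift(pre) [-11.  -19.9   1.3] (post) [-10.8 -20.    1.3]
```

Run:
```python
from h import *
import pickle
np.set_printoptions(precision=1,suppress=True)
c=bot.read_camera("wrist"); c=bot.read_camera("wrist"); pickle.dump(c,open("w1.pkl","wb"))
print(bot.read_state()["tcp_pos"])
save(c,"w1")
for l in ["rack","panel"]:
  print(l,[(round(d["score"],2),world(c,d["location"])) for d in bot.tip_of(l,c)][:4])
```

```text
[523.4 113.  461.5]
rack [(0.81, array([279.5, 296.9,   2.4])), (0.78, array([495.2, 192.3,   1.3]))]
panel []
```

View pics/w1.png

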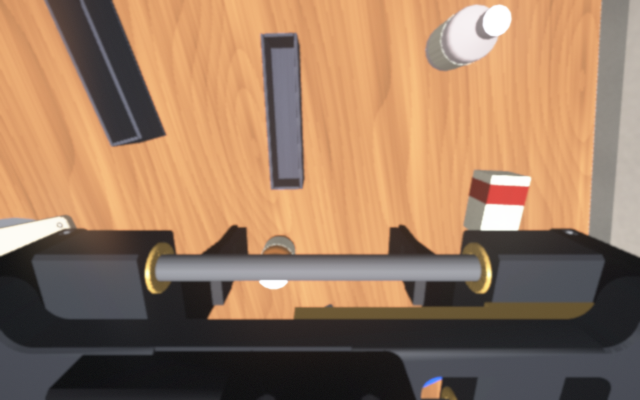

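The wrist view shows the far rack, empty, at (262-304, 33-190). The jar is at (277,262), the carton at (498,200) and the flask at (465,40). I'll zoom in for the corners.

Run:
```python
from h import *
import pickle
c=pickle.load(open("w1.pkl","rb")); save(c,"w1z",(240,20,330,205),4)
```

```text
(no output)
```

View pics/w1z.png

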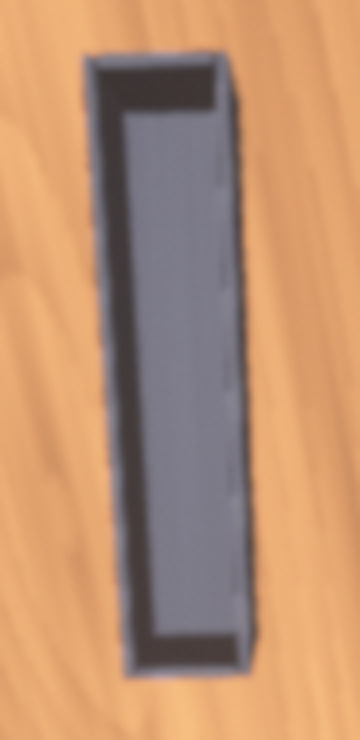

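Run:
```python
from h import *
import pickle
np.set_printoptions(precision=1,suppress=True)
c=pickle.load(open("w1.pkl","rb")); cs=pickle.load(open("c0.pkl","rb"))
W=[(u/4+240-.4,v/4+20-.4) for u,v in [(84,55),(228,52),(250,672),(126,677)]]
P=np.array([atz(c,q,64) for q in W]);print(P,P.mean(0))
print([np.linalg.norm(P[i]-P[(i+1)%4]) for i in range(4)],[np.degrees(np.arctan2(*(P[(i+1)%4]-P[i])[:2][::-1])) for i in range(4)])
S=lambda u,v:(u/2.8+220-.3,v/2.8+120-.3); T=lambda u,v:(u/3.5+190-.4,v/3.5+170-.4)
# world corners order in W: TL=(x-,y+),TR=(x+,y+),BR=(x+,y-),BL=(x-,y-)
t=[T(60,125),T(69,87),T(250,121),T(243,161)]
s=[S(704,262),S(690,296),S(504,247),S(515,212)]
X=np.array([tri([c,cs["scene"]],[W[i],s[i]]) for i in range(4)]); print(X,X.mean(0))
```

```text
[[493.4 288.3  64. ]
 [535.4 280.7  64. ]
 [501.4  94.4  64. ]
 [459.6 101.2  64. ]] [497.5 191.1  64. ]
[np.float64(42.782979358136295), np.float64(189.32475525137048), np.float64(42.424043705395874), np.float64(190.20886583226718)] [np.float64(-10.355540543883329), np.float64(-100.34642948277052), np.float64(170.83802123325054), np.float64(79.7644215619432)]
[[493.  289.3  60.7]
 [535.4 277.   65.5]
 [501.8  94.7  59.6]
 [460.5 102.6  62.1]] [497.7 190.9  62. ]
```

Run:
```python
from h import *
np.set_printoptions(precision=2,suppress=True)
goto([512,-302,520],19)
```

```text
t 2.63 tcp [521.25 118.2  460.72] yaw -10.418828931767415 dworld [  -9.25 -420.2    59.28] turn [  0.    -0.   -29.42] n 11 w 0.9977539041822201 F [-0.6   0.74 -0.21]
  row 0 turn [ 0.   -0.   -2.67] shift(pre) [-37.7   6.1  -5.4] (post) [-38.    4.3  -5.4]
  row 1 turn [ 0.   -0.   -2.67] shift(pre) [-38.    4.3  -5.4] (post) [-38.1   2.5  -5.4]
  row 2 turn [ 0.   -0.   -2.67] shift(pre) [-38.1   2.5  -5.4] (post) [-38.2   0.8  -5.4]
  row 3 turn [ 0.   -0.   -2.67] shift(pre) [-38.2   0.8  -5.4] (post) [-38.2  -1.   -5.4]
  row 4 turn [ 0.   -0.   -2.67] shift(pre) [-38.2  -1.   -5.4] (post) [-38.1  -2.8  -5.4]
  row 5 turn [ 0.   -0.   -2.67] shift(pre) [-38.1  -2.8  -5.4] (post) [-37.9  -4.6  -5.4]
  row 6 turn [ 0.   -0.   -2.67] shift(pre) [-37.9  -4.6  -5.4] (post) [-37.7  -6.3  -5.4]
  row 7 turn [ 0.   -0.   -2.67] shift(pre) [-37.7  -6.3  -5.4] (post) [-37.3  -8.1  -5.4]
  row 8 turn [ 0.   -0.   -2.67] shift(pre) [-37.3  -8.1  -5.4] (post) [-36.9  -9.8  -5.4]
  row 9 turn [ 0.   -0.   -2.67] shift(pre) [-36.9  -9.8  -5.4] (post) [-36.4 -11.5  -5.4]
  row 10 turn [ 0.   -0.   -2.67] shift(pre) [-36.4 -11.5  -5.4] (post) [-35.8 -13.2  -5.4]
```

```bash
python3 -m inch '[[[0,0,-2.7,-38,5,-5.5,1],[0,0,-2.7,-38,3,-5.5,1],[0,0,-2.7,-38,1,-5.5,1],[0,0,-2.7,-38,-1,-5.5,1],[0,0,-2.7,-38,-2,-5.5,1],[0,0,-2.7,-38,-4,-5.5,1],[0,0,-2.7,-38,-6,-5.5,1],[0,0,-2.7,-37,-8,-5.5,1]]]'; python3 -m inch '[[[0,0,-2.7,-37,-9,-5.5,1],[0,0,-2.7,-36,-11,-5.5,1],[0,0,-2.4,-36,-12,-5.5,1],[0,0,0,0,0,0,1],[0,0,0,0,0,0,1],[0,0,0,0,0,0,1]]]'
python3 - <<'E'
from h import *
import pickle
np.set_printoptions(precision=1,suppress=True)
goto([512,-302,520],19)
c=bot.read_camera("wrist"); pickle.dump(c,open("w2.pkl","wb"))
save(c,"w2")
for l in ["stand","handle","grip","panel"]:
  print(l,[(round(d["score"],2),world(c,d["location"])) for d in bot.tip_of(l,c)][:4])
E
```

```text
time: 3.3
tcp_pos: [503.9, -185.8, 505.1]
orientation: [0.632, 0.775, 0.001, -0.0]
ft_force: [1.5, 0.1, 0.2]
width: 1.0
time: 3.8
tcp_pos: [500.2, -297.8, 520.7]
orientation: [0.579, 0.815, 0.0, -0.001]
ft_force: [-0.3, 1.1, -0.0]
width: 1.003
t 3.8 tcp [ 500.2 -297.8  520.7] yaw 19.196818530541677 dworld [11.8 -4.2 -0.7] turn [ 0.  -0.1  0.2] n 1 w 1.0026776816648053 F [-0.3  1.1 -0. ]
  row 0 turn [ 0.  -0.1  0.2] shift(pre) [-7.9  9.7  0.7] (post) [-7.9  9.8  0.7]
stand [(0.85, array([ 492.7, -244.1,   -5.2]))]
handle [(0.91, array([ 486.7, -240.6,  100.7]))]
grip [(0.77, array([ 489.6, -233.6,  157.5]))]
panel [(0.87, array([ 672.7, -217.9,   -1.7])), (0.76, array([ 489.4, -239.3,  178.9])), (0.74, array([774.8,   0.4,  -2. ]))]
```

View pics/w2.png

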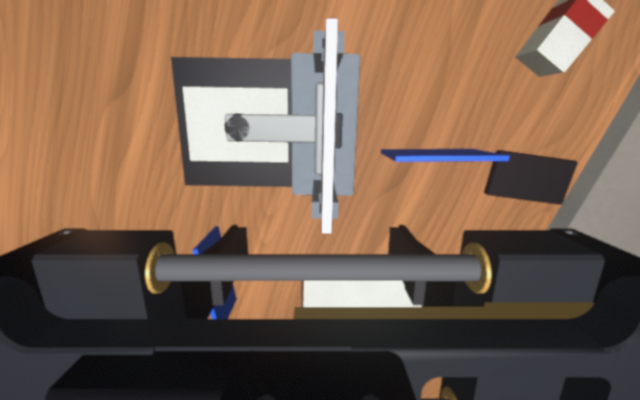

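The panel's top edge runs from (331.5,18) to (326.5,233). The button shows dark at (338,130), on the +x side of the bar, and the camera pod is at (237,127).

Run:
```python
from h import *
import pickle
np.set_printoptions(precision=1,suppress=True)
c=pickle.load(open("w2.pkl","rb")); save(c,"w2z",(280,5,370,240),3)
im=c["img"].astype(int)
L=[]
for v in range(24,228,6):
    r=im[v,310:350]; m=(r.min(1)>200)
    if m.any(): L.append((v,310+np.flatnonzero(m).mean(),m.sum()))
L=np.array(L); k=np.polyfit(L[:,0],L[:,1],1); print(k,L[::6])
cs=pickle.load(open("c0.pkl","rb"));S=lambda u,v:(u/2.8+220-.3,v/2.8+120-.3)
A=(np.polyval(k,18),18.);B=(np.polyval(k,233),233.)
a=atz(c,B,278);b=atz(c,A,278)
print(a,b,(a+b)/2,np.linalg.norm(a-b),np.degrees(np.arctan2(*(b-a)[:2][::-1])))
a=tri([c,cs["scene"]],[B,S(60,68)]);b=tri([c,cs["scene"]],[A,S(243,43)])
print(a,b,(a+b)/2,np.linalg.norm(a-b),np.degrees(np.arctan2(*(b-a)[:2][::-1])))
```

```text
[ -0.  330.9] [[ 24.  331.   11. ]
 [ 60.  330.5  10. ]
 [ 96.  327.3  13. ]
 [132.  323.8  15. ]
 [168.  327.5  10. ]
 [204.  327.5  10. ]]
[ 512.5 -315.9  278. ] [ 462.2 -163.9  278. ] [ 487.3 -239.9  278. ] 160.14688544354556 108.3157810790724
[ 512.4 -313.8  277.9] [ 461.7 -162.5  274.9] [ 487.  -238.2  276.4] 159.6676886806813 108.53479665569535
```

View pics/w2z.png

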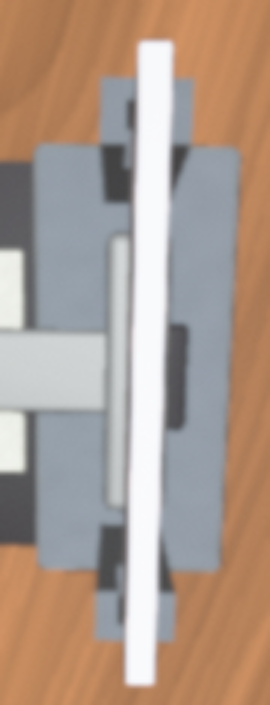

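Run:
```python
from h import *
np.set_printoptions(precision=2,suppress=True)
goto([487.5,-239.3,485],18.3,4)
```

```text
t 4.05 tcp [ 500.05 -297.75  521.18] yaw 19.233558957849333 dworld [-12.55  58.45 -36.18] turn [ 0.03 -0.04  0.93] n 4 w 1.000554589476969 F [0.26 0.84 0.29]
  row 0 turn [ 0.01 -0.01  0.23] shift(pre) [14.8  1.8  9.1] (post) [14.8  1.8  9.1]
  row 1 turn [ 0.01 -0.01  0.23] shift(pre) [14.8  1.8  9.1] (post) [14.8  1.7  9.1]
  row 2 turn [ 0.01 -0.01  0.23] shift(pre) [14.8  1.7  9.1] (post) [14.9  1.7  9. ]
  row 3 turn [ 0.01 -0.01  0.23] shift(pre) [14.9  1.7  9. ] (post) [14.9  1.6  9. ]
```

```bash
python3 -m inch '[[[0,0,0.3,14.8,1.8,9,1],[0,0,0.3,14.8,1.8,9,1],[0,0,0.3,14.8,1.8,9,1],[0,0,0,14.8,1.6,9,1],[0,0,0,0,0,0,1],[0,0,0,0,0,0,1]]]'
python3 - <<'E'
from h import *
np.set_printoptions(precision=2,suppress=True)
goto([487.5,-239.3,427],18.3,4)
c=bot.read_camera("wrist");save(c,"w3")
E
```

```text
time: 4.55
tcp_pos: [487.4, -239.7, 485.3]
orientation: [0.585, 0.811, 0.001, -0.0]
ft_force: [-0.0, -0.1, 0.6]
width: 1.001
t 4.55 tcp [ 487.43 -239.74  485.31] yaw 18.349423034448584 dworld [  0.07   0.44 -58.31] turn [ 0.04 -0.05  0.05] n 4 w 1.001121010717371 F [-0.03 -0.14  0.63]
  row 0 turn [ 0.01 -0.01  0.01] shift(pre) [ 0.1  0.  14.6] (post) [ 0.1  0.  14.6]
  row 1 turn [ 0.01 -0.01  0.01] shift(pre) [ 0.1  0.  14.6] (post) [ 0.1  0.  14.6]
  row 2 turn [ 0.01 -0.01  0.01] shift(pre) [ 0.1  0.  14.6] (post) [ 0.1  0.  14.6]
  row 3 turn [ 0.01 -0.01  0.01] shift(pre) [ 0.1  0.  14.6] (post) [ 0.1  0.1 14.6]
```

View pics/w3.png

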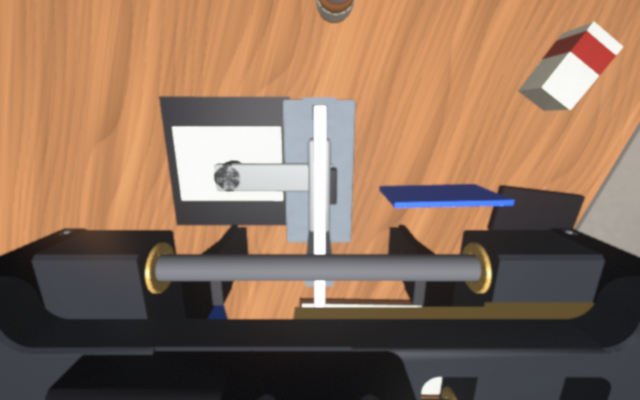

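The panel edge is upright in the image at x≈320, midway between the fingers (about 236 and 402). Next I'll descend and close.

```bash
python3 -m inch '[[[0,0,0,0,0,15,1],[0,0,0,0,0,15,1],[0,0,0,0,0,15,1],[0,0,0,0,0,13,1],[0,0,0,0,0,0,1],[0,0,0,0,0,0,0.4],[0,0,0,0,0,0,0.2],[0,0,0,0,0,0,0]]]' 15; python3 -m inch '[[[0,0,0,0,0,0,0],[0,0,0,0,0,0,0],[0,0,0,0,0,0,0],[0,0,0,0,0,0,0]]]' 20
```

```text
time: 5.27
tcp_pos: [487.4, -241.3, 428.3]
orientation: [0.587, 0.81, 0.0, 0.001]
ft_force: [-0.1, 0.7, 0.3]
width: 0.857
time: 5.6
tcp_pos: [487.2, -240.8, 427.4]
orientation: [0.586, 0.81, 0.0, 0.0]
ft_force: [0.2, -0.3, 0.4]
width: 0.554
```

```bash
python3 -m inch '[[[0,0,0,0,0,0,0],[0,0,0,0,0,0,0],[0,0,0,0,0,0,0],[0,0,0,0,0,0,0],[0,0,0,0,0,0,0],[0,0,0,0,0,0,0],[0,0,0,0,0,0,0],[0,0,0,0,0,0,0]]]'
```

```text
time: 6.27
tcp_pos: [487.2, -240.8, 427.2]
orientation: [0.586, 0.81, 0.0, -0.0]
ft_force: [0.8, 0.2, 0.6]
width: 0.094
```

```bash
python3 -m inch '[[[0,0,0,0,0,0,0],[0,0,0,0,0,-3,0],[0,0,0,0,0,-6,0],[0,0,0,0,0,-8,0],[0,0,0,0,0,-10,0],[0,0,0,0,0,-12,0],[0,0,0,0,0,-12,0],[0,0,0,0,0,-12,0]]]' 30; python3 -m inch '[[[0,0,0,0,0,-10,0],[0,0,0,0,0,-6,0],[0,0,0,0,0,0,0]]]'
python3 - <<'E'
from h import *
np.set_printoptions(precision=2,suppress=True)
c=bot.read_camera("scene");save(c,"s4",(200,60,520,260),2.4)
goto([497.7,190.5,495],-10.1)
E
```

```text
time: 6.93
tcp_pos: [487.1, -240.9, 491.9]
orientation: [0.587, 0.81, 0.0, 0.0]
ft_force: [-0.8, -0.8, -1.1]
width: 0.09
time: 7.18
tcp_pos: [487.3, -241.0, 507.7]
orientation: [0.586, 0.81, 0.0, 0.001]
ft_force: [0.6, 0.4, -1.3]
width: 0.091
t 7.23 tcp [ 487.3  -240.86  506.71] yaw 18.190750883488708 dworld [ 10.4  431.36 -11.71] turn [ 0.05  0.01 28.29] n 11 w 0.0912422067009197 F [-0.65 -0.49 -1.12]
  row 0 turn [0.   0.   2.57] shift(pre) [37.  13.1  1.1] (post) [37.5 11.5  1.1]
  row 1 turn [0.   0.   2.57] shift(pre) [37.5 11.5  1.1] (post) [38.   9.8  1.1]
  row 2 turn [0.   0.   2.57] shift(pre) [38.   9.8  1.1] (post) [38.4  8.1  1.1]
  row 3 turn [0.   0.   2.57] shift(pre) [38.4  8.1  1.1] (post) [38.7  6.3  1.1]
  row 4 turn [0.   0.   2.57] shift(pre) [38.7  6.3  1.1] (post) [39.   4.6  1.1]
  row 5 turn [0.   0.   2.57] shift(pre) [39.   4.6  1.1] (post) [39.1  2.8  1.1]
  row 6 turn [0.   0.   2.57] shift(pre) [39.1  2.8  1.1] (post) [39.2  1.1  1.1]
  row 7 turn [0.   0.   2.57] shift(pre) [39.2  1.1  1.1] (post) [39.2 -0.7  1.1]
  row 8 turn [0.   0.   2.57] shift(pre) [39.2 -0.7  1.1] (post) [39.1 -2.4  1.1]
  row 9 turn [0.   0.   2.57] shift(pre) [39.1 -2.4  1.1] (post) [39.  -4.2  1.1]
  row 10 turn [0.   0.   2.57] shift(pre) [39.  -4.2  1.1] (post) [38.8 -5.9  1.1]
```

View pics/s4.png

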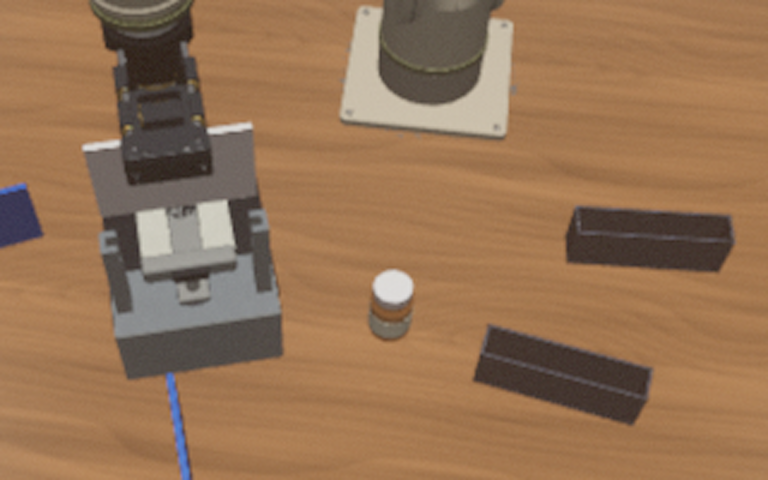

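The scene view shows the panel held clear of the cheeks, with its lower edge above the slots, and the mast down. Next I'll carry it over the jar, starting and stopping gently.

```bash
python3 -m inch '[[[0,0,1,13,5,0,0],[0,0,1.7,24,8,0,0],[0,0,2.2,31,9,0,0],[0,0,2.2,32,8,0,0],[0,0,2.2,32,7,0,0],[0,0,2.2,32,6,0,0],[0,0,2.2,32,5,0,0],[0,0,2.2,32,3,0,0]]]'; python3 -m inch '[[[0,0,2.2,32,2,0,0],[0,0,2.2,32,1,0,0],[0,0,2.2,32,0,0,0],[0,0,2.2,32,-2,0,0],[0,0,2.2,31,-3,0,0],[0,0,1.6,25,-4,0,0],[0,0,0.9,14,-3,0,0],[0,0,0,0,0,0,0]]]'
python3 - <<'E'
from h import *
np.set_printoptions(precision=2,suppress=True)
goto([497.7,190.5,495],-10.1)
E
```

```text
time: 7.9
tcp_pos: [492.3, -4.9, 505.6]
orientation: [0.693, 0.721, -0.0, -0.0]
ft_force: [1.2, 0.2, -0.8]
width: 0.087
time: 8.57
tcp_pos: [495.1, 196.4, 504.7]
orientation: [0.771, 0.636, -0.001, -0.001]
ft_force: [-0.5, -0.5, -1.2]
width: 0.089
t 8.57 tcp [495.08 196.4  504.74] yaw -10.95069709028785 dworld [ 2.62 -5.9  -9.74] turn [-0.12  0.05 -0.85] n 1 w 0.08924986639195287 F [-0.46 -0.51 -1.17]
  row 0 turn [-0.12  0.05 -0.85] shift(pre) [-5.3  3.7  9.7] (post) [-5.4  3.6  9.7]
```

```bash
python3 -m inch '[[[0,0,-0.8,-5.4,3.7,10,0],[0,0,0,0,0,20,0],[0,0,0,0,0,28,0],[0,0,0,0,0,32,0],[0,0,0,0,0,28,0],[0,0,0,0,0,20,0],[0,0,0,0,0,8,0],[0,0,0,0,0,0,0]]]'
python3 - <<'E'
from h import *
import pickle
np.set_printoptions(precision=2,suppress=True)
c=bot.read_camera("scene");save(c,"s5",(360,60,560,260),3)
d=bot.read_camera("wrist");save(d,"w5"); pickle.dump((c,d),open("c5.pkl","wb"))
goto([497.7,190.5,255],-10.1)
E
```

```text
time: 9.23
tcp_pos: [498.0, 185.5, 358.3]
orientation: [0.769, 0.64, -0.002, -0.0]
ft_force: [0.0, 0.5, -1.1]
width: 0.089
t 9.33 tcp [498.82 186.05 361.15] yaw -10.431038462148285 dworld [  -1.12    4.45 -106.15] turn [ 0.04 -0.03 -0.33] n 3 w 0.09089639768885976 F [ 0.32 -0.52 -0.91]
  row 0 turn [ 0.01 -0.01 -0.11] shift(pre) [ 1.4 -0.7 35.4] (post) [ 1.4 -0.7 35.4]
  row 1 turn [ 0.01 -0.01 -0.11] shift(pre) [ 1.4 -0.7 35.4] (post) [ 1.4 -0.6 35.4]
  row 2 turn [ 0.01 -0.01 -0.11] shift(pre) [ 1.4 -0.6 35.4] (post) [ 1.4 -0.6 35.4]
```

View pics/s5.png

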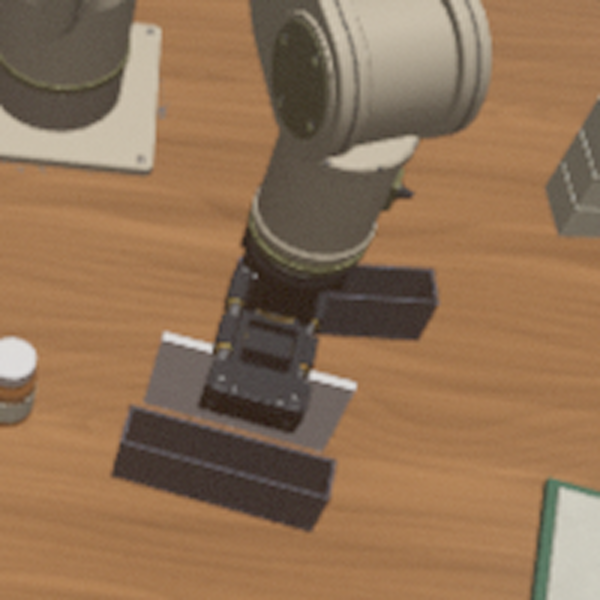

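View pics/w5.png

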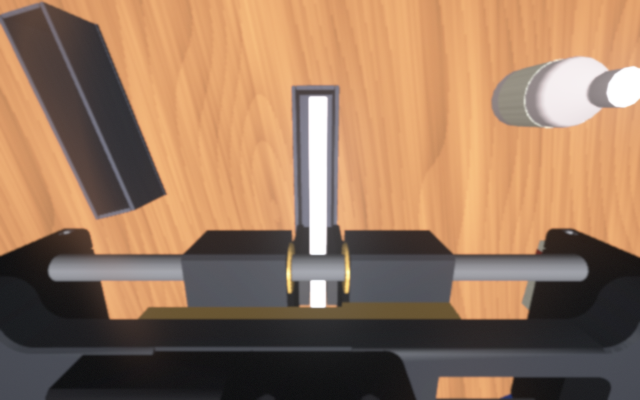

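The wrist view shows the panel (x≈318) centred over the rack mouth (293–339) and parallel to it. I'll lower it with a 3 mm correction along y.

```bash
python3 -m inch '[[[0,0,-0.3,1,-0.7,10,0],[0,0,0,1,0,18,0],[0,0,0,1,0,20,0],[0,0,0,0,0,20,0],[0,0,0,0,0,14,0],[0,0,0,0,0,8,0],[0,0,0,0,0,4,0],[0,0,0,0,0,0,0]]]'
python3 - <<'E'
from h import *
np.set_printoptions(precision=2,suppress=True)
goto([497.7,189.5,255],-10.1,2)
E
```

```text
time: 10.0
tcp_pos: [498.4, 189.5, 266.2]
orientation: [0.767, 0.642, -0.0, -0.0]
ft_force: [-0.4, 0.1, -0.9]
width: 0.09
t 10.0 tcp [498.4  189.5  266.16] yaw -10.10029870308725 dworld [ -0.7    0.   -11.16] turn [-0. -0. -0.] n 2 w 0.09012117473619437 F [-0.38  0.07 -0.89]
  row 0 turn [-0. -0. -0.] shift(pre) [-0.1 -0.3  5.6] (post) [-0.1 -0.3  5.6]
  row 1 turn [-0. -0. -0.] shift(pre) [-0.1 -0.3  5.6] (post) [-0.1 -0.3  5.6]
```

```bash
python3 -m inch '[[[0,0,0,0,0,5,0],[0,0,0,0,0,4,0],[0,0,0,0,0,2,0],[0,0,0,0,0,0,0]]]'; python3 -m inch '[[[0,0,0,0,0,1,0],[0,0,0,0,0,1,0],[0,0,0,0,0,0,0]]]'
python3 - <<'E'
from h import *
c=bot.read_camera("scene");save(c,"s6",(360,60,560,260),3)
E
```

```text
time: 10.33
tcp_pos: [498.3, 189.4, 255.1]
orientation: [0.767, 0.642, -0.0, -0.0]
ft_force: [0.5, 0.2, -1.1]
width: 0.088
time: 10.58
tcp_pos: [498.3, 189.4, 253.2]
orientation: [0.767, 0.642, 0.0, -0.0]
ft_force: [-0.4, -0.4, -0.9]
width: 0.09
```

View pics/s6.png

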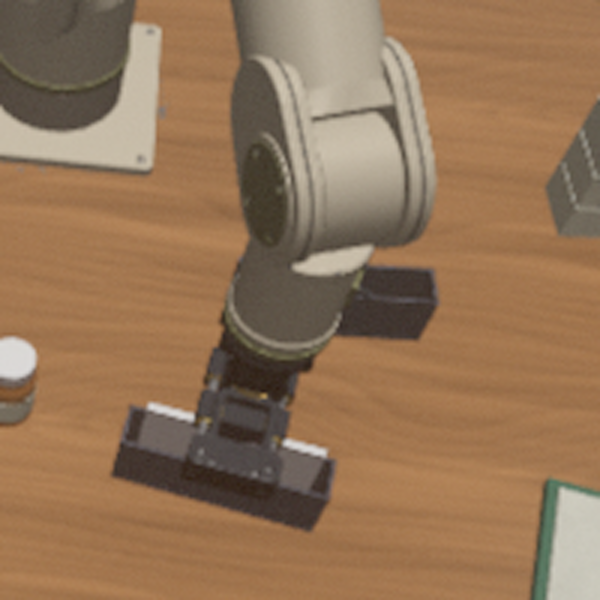

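The panel is inside the rack and its weight is still on the gripper (fz about -1). I'll lower it gently until it touches the floor.

```bash
for i in 1; do python3 -m inch '[[[0,0,0,0,0,1,0],[0,0,0,0,0,0.5,0],[0,0,0,0,0,0,0]]]'; python3 -m inch '[[[0,0,0,0,0,1,0],[0,0,0,0,0,0.5,0],[0,0,0,0,0,0,0]]]'; done
```

```text
time: 10.88
tcp_pos: [498.7, 189.3, 253.1]
orientation: [0.767, 0.642, 0.001, -0.0]
ft_force: [-4.5, -3.2, 14.1]
width: 0.091
time: 11.13
tcp_pos: [499.3, 189.0, 253.0]
orientation: [0.767, 0.642, 0.001, 0.0]
ft_force: [-7.5, -5.5, 27.6]
width: 0.09
```

The panel is on the floor (27 N up). I'll back off 2 mm to unload it, then open.

```bash
python3 -m inch '[[[0,0,0,0,0,-1.5,0],[0,0,0,0,0,-1,0],[0,0,0,0,0,0,0]]]'; python3 -m inch '[[[0,0,0,0,0,0,0.3],[0,0,0,0,0,0,0.6],[0,0,0,0,0,0,1],[0,0,0,0,0,0,1],[0,0,0,0,0,0,1],[0,0,0,0,0,0,1],[0,0,0,0,0,0,1],[0,0,0,0,0,0,1]]]' 40;python3 -m inch '[[[0,0,0,0,0,0,1],[0,0,0,0,0,0,1],[0,0,0,0,0,0,1],[0,0,0,0,0,0,1]]]'
python3 - <<'E'
from h import *
c=bot.read_camera("wrist");save(c,"w7")
E
```

```text
time: 11.38
tcp_pos: [498.5, 189.5, 253.1]
orientation: [0.767, 0.642, 0.0, 0.0]
ft_force: [-0.1, -0.3, 5.9]
width: 0.089
time: 12.05
tcp_pos: [498.3, 189.4, 252.7]
orientation: [0.767, 0.642, 0.0, -0.0]
ft_force: [-0.6, -0.0, 0.0]
width: 0.611
time: 12.38
tcp_pos: [498.3, 189.4, 252.7]
orientation: [0.767, 0.642, 0.0, -0.0]
ft_force: [0.2, -0.0, 0.5]
width: 0.918
```

View pics/w7.png

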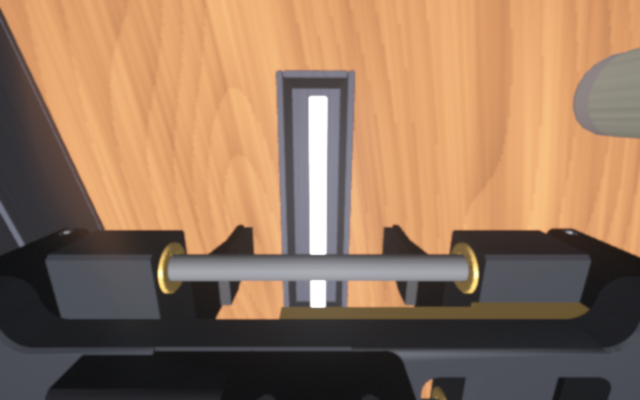

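The panel stands upright in the rack and the fingers are clear of it. I'll rise straight up and return to the stand.

```bash
python3 -m inch '[[[0,0,0,0,0,-15,1],[0,0,0,0,0,-30,1],[0,0,0,0,0,-35,1],[0,0,0,0,0,-35,1],[0,0,0,0,0,-35,1],[0,0,0,0,0,-30,1],[0,0,0,0,0,-15,1],[0,0,0,0,0,0,1]]]'
python3 - <<'E'
from h import *
np.set_printoptions(precision=2,suppress=True)
c=bot.read_camera("wrist");save(c,"w8")
goto([510,-305,450],18.5,16)
E
```

```text
time: 13.1
tcp_pos: [498.9, 189.3, 451.8]
orientation: [0.767, 0.642, 0.003, 0.0]
ft_force: [1.0, -0.2, 0.0]
width: 1.002
t 13.15 tcp [498.58 189.34 449.38] yaw -10.115491510714753 dworld [  11.42 -494.34    0.62] turn [  0.17  -0.1  -28.62] n 16 w 0.9996201273183314 F [-0.24  0.41 -0.33]
  row 0 turn [ 0.01 -0.01 -1.79] shift(pre) [-30.3   6.1  -0.1] (post) [-30.5   5.2  -0.1]
  row 1 turn [ 0.01 -0.01 -1.79] shift(pre) [-30.5   5.2  -0.1] (post) [-30.6   4.2  -0.1]
  row 2 turn [ 0.01 -0.01 -1.79] shift(pre) [-30.6   4.2  -0.1] (post) [-30.7   3.3  -0.1]
  row 3 turn [ 0.01 -0.01 -1.79] shift(pre) [-30.7   3.3  -0.1] (post) [-30.8   2.3  -0.1]
  row 4 turn [ 0.01 -0.01 -1.79] shift(pre) [-30.8   2.3  -0.1] (post) [-30.9   1.3  -0.1]
  row 5 turn [ 0.01 -0.01 -1.79] shift(pre) [-30.9   1.3  -0.1] (post) [-30.9   0.4  -0.1]
  row 6 turn [ 0.01 -0.01 -1.79] shift(pre) [-30.9   0.4  -0.1] (post) [-30.9  -0.6  -0.1]
  row 7 turn [ 0.01 -0.01 -1.79] shift(pre) [-30.9  -0.6  -0.1] (post) [-30.9  -1.5  -0.1]
  row 8 turn [ 0.01 -0.01 -1.79] shift(pre) [-30.9  -1.5  -0.1] (post) [-30.8  -2.5  -0.1]
  row 9 turn [ 0.01 -0.01 -1.79] shift(pre) [-30.8  -2.5  -0.1] (post) [-30.7  -3.5  -0.1]
  row 10 turn [ 0.01 -0.01 -1.79] shift(pre) [-30.7  -3.5  -0.1] (post) [-30.6  -4.4  -0.1]
  row 11 turn [ 0.01 -0.01 -1.79] shift(pre) [-30.6  -4.4  -0.1] (post) [-30.4  -5.4  -0.1]
  row 12 turn [ 0.01 -0.01 -1.79] shift(pre) [-30.4  -5.4  -0.1] (post) [-30.2  -6.3  -0.1]
  row 13 turn [ 0.01 -0.01 -1.79] shift(pre) [-30.2  -6.3  -0.1] (post) [-30.   -7.3  -0. ]
  row 14 turn [ 0.01 -0.01 -1.79] shift(pre) [-30.   -7.3  -0. ] (post) [-29.8  -8.2  -0. ]
  row 15 turn [ 0.01 -0.01 -1.79] shift(pre) [-29.8  -8.2  -0. ] (post) [-29.5  -9.1  -0. ]
```

View pics/w8.png

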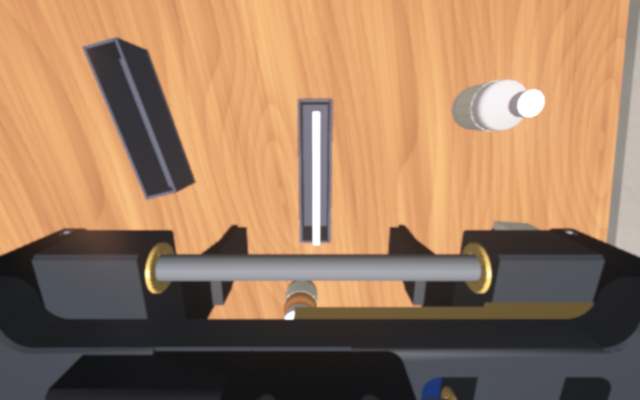

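The panel stands upright at (316,178), inside the rack (300–333, 98–243). Now to the stand, with one look from the side.

```bash
python3 -m inch '[[[0,0,-1,-20,4,0,1],[0,0,-2,-31,5,0,1],[0,0,-2,-32,4,0,1],[0,0,-2,-32,3,0,1],[0,0,-2,-33,2,0,1],[0,0,-2,-33,1,0,1],[0,0,-2,-33,0,0,1],[0,0,-2,-33,-1,0,1]]]'; python3 -m inch '[[[0,0,-2,-33,-2,0,1],[0,0,-2,-33,-3,0,1],[0,0,-2,-33,-4,0,1],[0,0,-2,-33,-5,0,1],[0,0,-2,-33,-6,0,1],[0,0,-2,-32,-7,0,1],[0,0,-1.5,-26,-7,0,1],[0,0,-0.1,-20,-6,0,1]]]';  python3 -m inch '[[[0,0,0,0,0,0,1],[0,0,0,0,0,0,1],[0,0,0,0,0,0,1]]]'
python3 - <<'E'
from h import *
import pickle
np.set_printoptions(precision=2,suppress=True)
c=bot.read_camera("wrist");save(c,"w9");pickle.dump(c,open("w9.pkl","wb"))
for l in ["stand","handle","grip"]:
  print(l,[(round(d["score"],2),world(c,d["location"])) for d in bot.tip_of(l,c)][:4])
goto([487.5,-239.3,450],18.5,3)
E
```

```text
time: 13.82
tcp_pos: [500.1, -60.4, 446.4]
orientation: [0.676, 0.737, -0.001, -0.001]
ft_force: [1.6, 0.7, -0.6]
width: 0.998
time: 14.48
tcp_pos: [508.6, -308.0, 446.1]
orientation: [0.584, 0.811, -0.001, -0.001]
ft_force: [-0.2, -0.1, -0.6]
width: 0.999
time: 14.73
tcp_pos: [509.5, -304.9, 446.6]
orientation: [0.584, 0.812, -0.0, -0.001]
ft_force: [-0.3, 0.5, -0.0]
width: 1.002
stand [(0.56, array([ 488.5 , -238.68,   -4.74]))]
handle [(0.79, array([ 486.38, -241.07,  100.35]))]
grip [(0.85, array([ 493.18, -236.9 ,  157.4 ]))]
t 14.93 tcp [ 509.69 -304.57  447.57] yaw 18.584923325180505 dworld [-22.19  65.27   2.43] turn [ 0.02 -0.04  0.08] n 3 w 0.9992460972058586 F [-0.42  1.02  1.03]
  row 0 turn [ 0.01 -0.01  0.03] shift(pre) [23.  -0.1 -0.8] (post) [23.  -0.1 -0.8]
  row 1 turn [ 0.01 -0.01  0.03] shift(pre) [23.  -0.1 -0.8] (post) [23.  -0.1 -0.8]
  row 2 turn [ 0.01 -0.01  0.03] shift(pre) [23.  -0.1 -0.8] (post) [23.  -0.1 -0.8]
```

View pics/w9.png

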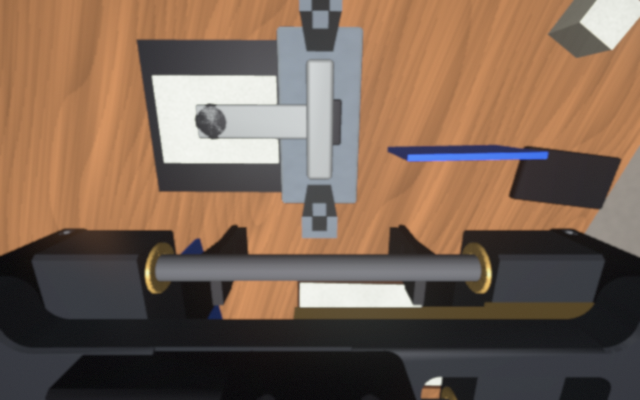

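The bar top is at (307-332, 59-180), the button's dark strip is at (337,121) on the +x side, and the slotted cheeks are at (320,15) and (319,215).

Run:
```python
from h import *
import pickle
c=pickle.load(open("w9.pkl","rb")); save(c,"w9z",(260,0,380,245),3)
```

```text
(no output)
```

View pics/w9z.png

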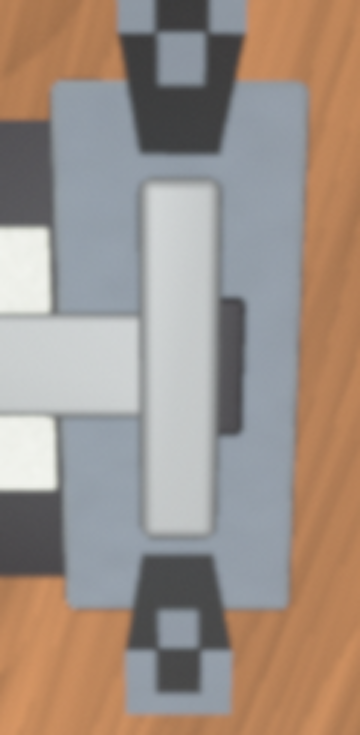

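Run:
```python
from h import *
import pickle
np.set_printoptions(precision=1,suppress=True)
c=pickle.load(open("w9.pkl","rb"))
W=lambda u,v:(260+u/3-.33,v/3-.33)
P=np.array([atz(c,W(*q),167) for q in [(143,179),(219,179),(214,537),(141,537)]]);print(P,P.mean(0))
print([np.linalg.norm(P[i]-P[(i+1)%4]) for i in range(4)],[np.degrees(np.arctan2(*(P[(i+1)%4]-P[i])[:2][::-1])) for i in range(4)])
Q=np.array([atz(c,W(*q),100) for q in [(52,82),(307,84),(289,608),(68,608)]]);print(Q.mean(0))
print([np.linalg.norm(Q[i]-Q[(i+1)%4]) for i in range(4)],[np.degrees(np.arctan2(*(Q[(i+1)%4]-Q[i])[:2][::-1])) for i in range(4)])
sl=[atz(c,W(*q),178) for q in [(182,60),(178,629)]];print("sills",sl,sum(sl)/2)
# height check of bar: triangulate with scene
d=bot.read_camera("scene");save(d,"s10",(220,120,330,240),5);pickle.dump(d,open("s10.pkl","wb"))
```

```text
[[ 462.3 -194.6  167. ]
 [ 482.4 -187.9  167. ]
 [ 514.5 -284.4  167. ]
 [ 493.  -291.6  167. ]] [ 488.  -239.6  167. ]
[np.float64(21.184660553259114), np.float64(101.65426024449236), np.float64(22.65101435647153), np.float64(101.67757650276938)] [np.float64(18.464331076615608), np.float64(-71.60105883299356), np.float64(-161.50767021629247), np.float64(107.57262462695145)]
[ 488.3 -239.7  100. ]
[np.float64(87.0069121670172), np.float64(186.33267339925), np.float64(88.20205932004926), np.float64(187.00380573617394)] [np.float64(18.05743158393717), np.float64(-71.37102493629334), np.float64(-161.50134721702324), np.float64(108.26153702578728)]
sills [array([ 464.2, -166.5,  178. ]), array([ 512.3, -313. ,  178. ])] [ 488.2 -239.7  178. ]
```

View pics/s10.png

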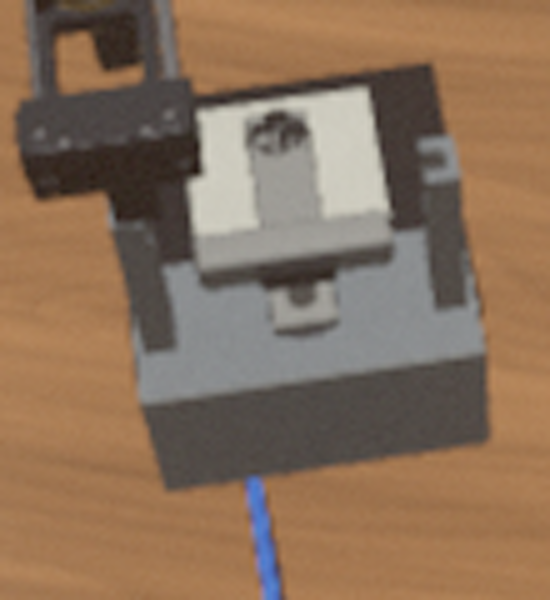

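Run:
```python
from h import *
import pickle
d=pickle.load(open("s10.pkl","rb"))
a=np.radians(18.4); ex=np.array([np.cos(a),np.sin(a),0]);ey=np.array([-np.sin(a),np.cos(a),0]);o=np.array([488.1,-239.6,0])
im=cv2.resize(d["img"][120:240,220:330,::-1],None,fx=6,fy=6,interpolation=cv2.INTER_CUBIC)
def L(x,ys,z,col):
    q=proj(d,[o+ex*x+ey*y+[0,0,z] for y in ys]); q=((q+.5-[220,120])*6).astype(int); cv2.polylines(im,[q],False,col,1)
L(12,[-52,52],167,(0,0,255));L(-12,[-52,52],167,(0,0,255));L(12,[-52,52],145,(0,255,0));L(19.5,[-20,20],149,(255,0,0));L(19.5,[-20,20],163,(255,0,0));L(45,[-95,95],100,(0,255,255))
cv2.imwrite("pics/s10o.png",im[:600])
```

```text
(no output)
```

View pics/s10o.png

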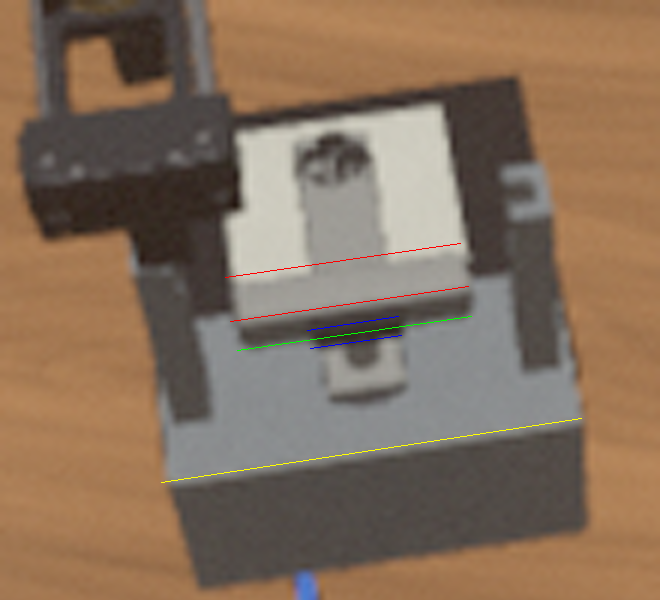

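The model overlay (bar edges red and green, button blue, housing edge yellow) matches the image, so position, yaw and bar height are confirmed. Next I'll move above the grip.

```bash
python3 -m inch '[[[0,0,0.1,16,0.5,0,1],[0,0,0.1,22,0.5,0,1],[0,0,0,18,0.3,0,1],[0,0,0,12,0,0,1],[0,0,0,0,0,0,1],[0,0,0,0,0,0,1]]]'
python3 - <<'E'
from h import *
np.set_printoptions(precision=2,suppress=True)
goto([489,-239.4,320],18.4,5)
E
```

```text
time: 15.48
tcp_pos: [489.3, -240.1, 448.0]
orientation: [0.585, 0.811, 0.001, 0.0]
ft_force: [0.8, -0.8, -0.3]
width: 0.998
t 15.48 tcp [ 489.31 -240.08  448.02] yaw 18.402023330663543 dworld [  -0.31    0.68 -128.02] turn [ 0.07 -0.02  0.  ] n 5 w 0.9983809081613513 F [ 0.76 -0.84 -0.31]
  row 0 turn [ 0.01 -0.    0.  ] shift(pre) [ 0.1 -0.  25.6] (post) [ 0.1 -0.  25.6]
  row 1 turn [ 0.01 -0.    0.  ] shift(pre) [ 0.1 -0.  25.6] (post) [ 0.1 -0.  25.6]
  row 2 turn [ 0.01 -0.    0.  ] shift(pre) [ 0.1 -0.  25.6] (post) [ 0.1 -0.  25.6]
  row 3 turn [ 0.01 -0.    0.  ] shift(pre) [ 0.1 -0.  25.6] (post) [ 0.1 -0.  25.6]
  row 4 turn [ 0.01 -0.    0.  ] shift(pre) [ 0.1 -0.  25.6] (post) [ 0.1 -0.  25.6]
```

```bash
python3 -m inch '[[[0,0,0,0,0,12,1],[0,0,0,0.4,0,24,1],[0,0,0,0.4,0,30,1],[0,0,0,0,0,28,1],[0,0,0,0,0,20,1],[0,0,0,0,0,10,1],[0,0,0,0,0,3,1],[0,0,0,0,0,0,1]]]'
python3 - <<'E'
from h import *
np.set_printoptions(precision=2,suppress=True)
c=bot.read_camera("wrist");save(c,"w11")
goto([489,-239.4,320],18.4,1)
E
```

```text
time: 16.15
tcp_pos: [488.9, -240.5, 320.3]
orientation: [0.586, 0.81, -0.0, -0.0]
ft_force: [-0.9, 0.3, 0.6]
width: 1.0
t 16.2 tcp [ 489.11 -240.49  321.21] yaw 18.249930280951368 dworld [-0.11  1.09 -1.21] turn [ 0.01  0.04 -0.15] n 1 w 1.000296076000297 F [-0.77 -0.82  0.09]
  row 0 turn [ 0.01  0.04 -0.15] shift(pre) [1.1 0.2 1.2] (post) [1.1 0.2 1.2]
```

View pics/w11.png

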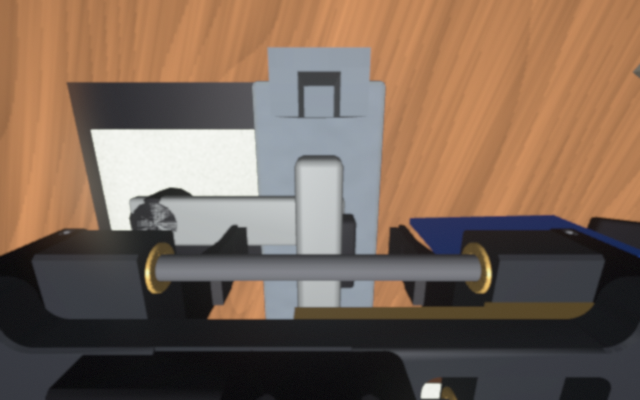

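The bar (297–342) with the button (347) lies between the fingers, centred at about x=320. I'll close on it.

```bash
python3 -m inch '[[[0,0,0,1,0,1,1],[0,0,0,0,0,0,0],[0,0,0,0,0,0,0],[0,0,0,0,0,0,0],[0,0,0,0,0,0,0],[0,0,0,0,0,0,0],[0,0,0,0,0,0,0],[0,0,0,0,0,0,0]]]' 35;  python3 -m inch '[[[0,0,0,0,0,0,0],[0,0,0,0,0,0,0],[0,0,0,0,0,0,0],[0,0,0,0,0,0,0],[0,0,0,0,0,0,0],[0,0,0,0,0,0,0]]]'
```

```text
time: 16.87
tcp_pos: [488.6, -238.9, 319.7]
orientation: [0.586, 0.81, 0.0, -0.0]
ft_force: [-0.1, 1.1, -0.1]
width: 0.554
time: 17.37
tcp_pos: [488.9, -238.8, 319.8]
orientation: [0.586, 0.811, 0.0, 0.0]
ft_force: [4.9, 1.0, -2.6]
width: 0.282
```

The opening of 0.282 (about 24.5 mm) agrees with the bar plus a pressed button. I'll hold a moment, then raise gently and watch the force.

```bash
python3 -m inch '[[[0,0,0,0,0,0,0],[0,0,0,0,0,0,0],[0,0,0,0,0,0,0]]]';  python3 -m inch '[[[0,0,0,0,0,-2,0],[0,0,0,0,0,-3,0],[0,0,0,0,0,-4,0],[0,0,0,0,0,0,0]]]'
```

```text
time: 17.62
tcp_pos: [488.9, -238.8, 319.8]
orientation: [0.586, 0.811, 0.0, 0.0]
ft_force: [5.9, 0.3, -2.7]
width: 0.286
time: 17.95
tcp_pos: [488.9, -238.8, 329.2]
orientation: [0.586, 0.811, 0.0, 0.0]
ft_force: [5.5, 0.3, -3.5]
width: 0.285
```

```bash
python3 -m inch '[[[0,0,0,0,0,-5,0],[0,0,0,0,0,-6,0],[0,0,0,0,0,-6,0],[0,0,0,0,0,-5,0],[0,0,0,0,0,-4,0],[0,0,0,0,0,0,0]]]'
python3 - <<'E'
from h import *
d=bot.read_camera("scene");save(d,"s12",(200,60,400,240),3.3)
d=bot.read_camera("wrist");save(d,"w12")
E
```

```text
time: 18.45
tcp_pos: [488.8, -238.8, 355.1]
orientation: [0.586, 0.811, 0.0, 0.0]
ft_force: [4.9, 0.1, -2.6]
width: 0.287
```

View pics/s12.png

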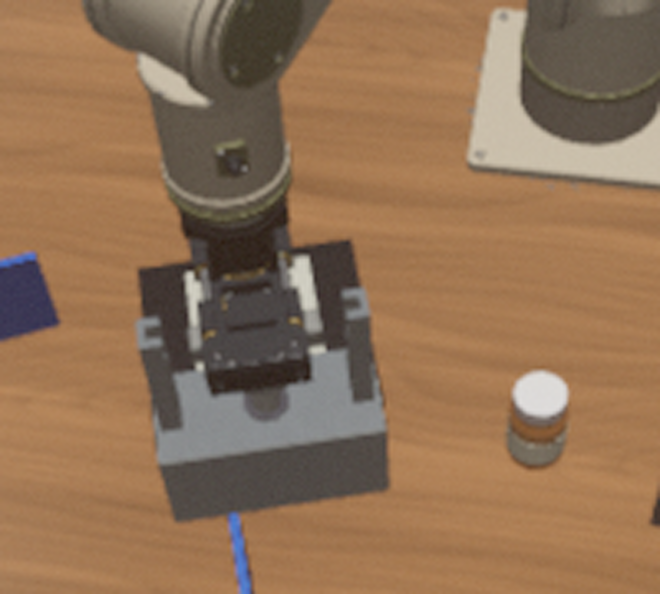

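View pics/w12.png

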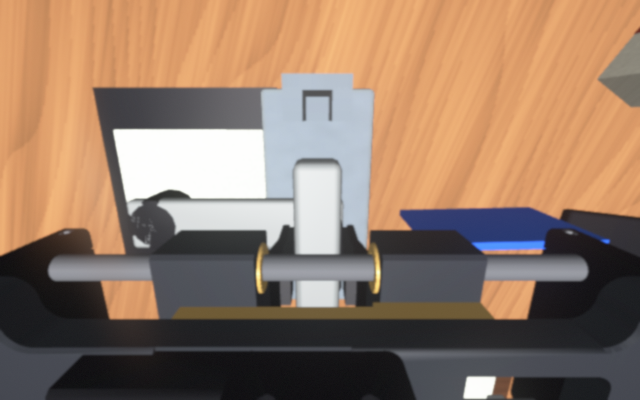

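In the wrist view the bar keeps its size (294–341) while the stand recedes, so the handle is rising with the fingers. I'll continue past the first stop.

```bash
python3 -m inch '[[[0,0,0,0,0,-4,0],[0,0,0,0,0,-5,0],[0,0,0,0,0,-5,0],[0,0,0,0,0,-4,0],[0,0,0,0,0,-3,0],[0,0,0,0,0,0,0]]]' ; python3 -m inch '[[[0,0,0,0,0,-4,0],[0,0,0,0,0,-6,0],[0,0,0,0,0,-6,0],[0,0,0,0,0,-6,0],[0,0,0,0,0,-5,0],[0,0,0,0,0,-4,0],[0,0,0,0,0,-2,0],[0,0,0,0,0,0,0]]]'
```

```text
time: 19.05
tcp_pos: [488.8, -238.8, 375.7]
orientation: [0.586, 0.811, 0.0, 0.0]
ft_force: [6.5, 0.7, -3.2]
width: 0.287
time: 19.72
tcp_pos: [488.8, -238.8, 408.5]
orientation: [0.586, 0.811, 0.0, 0.0]
ft_force: [5.4, 1.0, -4.2]
width: 0.288
```

```bash
python3 -m inch '[[[0,0,0,0,0,-3,0],[0,0,0,0,0,-3,0],[0,0,0,0,0,-2,0],[0,0,0,0,0,-1,0],[0,0,0,0,0,0,0]]]' ; python3 -m inch '[[[0,0,0,0,0,-1,0],[0,0,0,0,0,-0.5,0],[0,0,0,0,0,0,0],[0,0,0,0,0,0,0]]]';python3 -m inch '[[[0,0,0,0,0,-1,0],[0,0,0,0,0,0,0],[0,0,0,0,0,0,0]]]'
```

```text
time: 20.13
tcp_pos: [488.8, -238.8, 417.3]
orientation: [0.586, 0.811, 0.0, 0.0]
ft_force: [6.3, 1.0, -2.9]
width: 0.283
time: 20.47
tcp_pos: [488.8, -238.8, 418.7]
orientation: [0.586, 0.811, 0.0, 0.0]
ft_force: [6.1, 0.2, -4.4]
width: 0.284
time: 20.72
tcp_pos: [488.9, -238.7, 419.7]
orientation: [0.586, 0.811, 0.0, 0.0]
ft_force: [6.1, -0.4, -5.4]
width: 0.281
```

```bash
python3 -m inch '[[[0,0,0,0,0,-0.7,0],[0,0,0,0,0,0,0],[0,0,0,0,0,0,0]]]' ; python3 -m inch '[[[0,0,0,0,0,-0.6,0],[0,0,0,0,0,0,0],[0,0,0,0,0,0,0]]]'
python3 - <<'E'
from h import *
d=bot.read_camera("scene");save(d,"s13")
d=bot.read_camera("wrist");save(d,"w13")
E
```

```text
time: 20.97
tcp_pos: [488.9, -238.7, 419.9]
orientation: [0.586, 0.811, -0.0, -0.0]
ft_force: [8.6, -0.7, -8.9]
width: 0.283
time: 21.22
tcp_pos: [488.9, -238.6, 419.9]
orientation: [0.586, 0.811, -0.0, -0.0]
ft_force: [10.6, -2.1, -13.7]
width: 0.283
```

View pics/s13.png

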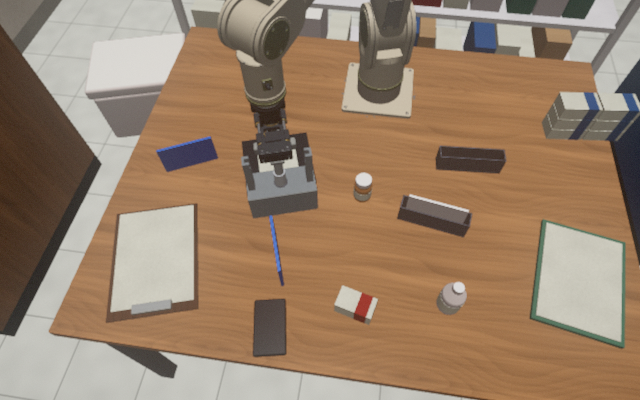

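View pics/w13.png

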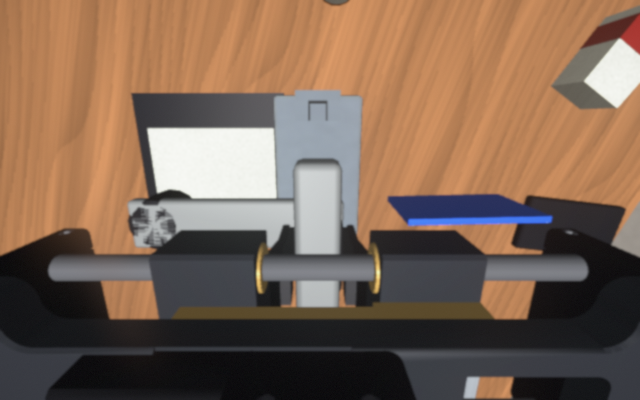

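The handle is at its second stop: it has risen 100 mm from 319.8 to 419.9, and the upward motion ends with the pull rising to 14 N. The panel stands in the rack at (437,208), and the bystanders are at their first pixel positions. One last check, then I'll hand in.

```bash
python3 -m inch '[[[0,0,0,0,0,0,0],[0,0,0,0,0,0,0],[0,0,0,0,0,0,0],[0,0,0,0,0,0,0]]]'
python3 - <<'E'
from h import *
np.set_printoptions(precision=1,suppress=True)
c=bot.read_camera("scene")
for l in ["panel","handle","carton","bottle","flask"]:
  print(l,[(round(d["score"],2),world(c,d["location"])) for d in bot.tip_of(l,c)][:4])
st=bot.read_state();print(st["time"],st["tcp_pos"],st["ft_force"],st["width"])
print(bot.hand_in())
E
```

```text
time: 21.65
tcp_pos: [488.9, -238.6, 419.9]
orientation: [0.586, 0.811, -0.0, -0.0]
ft_force: [10.5, -1.6, -14.1]
width: 0.285
panel [(0.77, array([496.3, 195.9,   5. ])), (0.69, array([ 397.8, -545.2,   -4.6])), (0.65, array([ 671.9, -217.4,   -3.3]))]
handle [(0.71, array([ 484. , -235.6,  196.9]))]
carton [(0.65, array([780.6,   3.4,  -3.5])), (0.27, array([732.7, 240.4,  -0.2]))]
bottle [(0.77, array([432.5, -17.8,  -1.8]))]
flask [(0.63, array([732.1, 239.7,  -4.2]))]
21.95 [ 488.9 -238.6  419.9] [  9.6  -1.1 -14.2] 0.28789908807498593
the job is handed in; nothing more can be done
None
```

I lifted the white panel straight out of the stand's slots and lowered it to the floor of the farther rack before letting go. Then I squeezed the button, pulled the handle past its first stop to the second, and handed in at 21.95 s, still gripping it with 35 N.

What the last checks showed:
- **Handle:** the arm rose 100 mm and stopped there with about 14 N of pull. The network puts the handle origin at about z = 197, against 200 expected, which is within its error.
- **Button:** the grip closed to about 24.5–25 mm, against 25.5 expected with the button fully in. I could not see the button pressed. The mast passed home and the first stop freely, which it cannot do unless the button is in.
- **Panel:** it stands in the rack at about (496, 196, 5), within about 6 mm of the rack's centre, upright when last seen from close up, and the arm is well clear of it.
- **Carton, jar and flask:** all are where they started, to within the measuring error of a few mm.

A sideways force of about 10 N stayed on the wrist at the end, from the fingers not being perfectly centred on the bar. No check failed.

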